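# Press the proud cell home and start the test

### The arm

A 6-joint arm with a two-finger parallel gripper is mounted at the origin on the work surface. World frame = base frame: x ahead of the robot, y to its left, z up, the work surface at z = 0. Lengths are in m, angles in rad, forces in N, time in s.
With the tool pointing down it reaches from about 0.375 to 0.9 m from the base axis. Payload 3.1 kg.
Tool frame: the origin (TCP) lies on the front face of the gripper's body, between the roots of the fingers; the fingertips stand 73 mm ahead of it and the grasp point (between the pads) lies 54 mm ahead of it (manip.tips_ahead is the distance from the TCP to the fingertips, in m); z points along the fingers, y is the line along which they close (so a half turn about z gives the same grasp; the last joint's range is limited). The gripper opens to 85 mm and grips with 20 to 120 N. Pads are 22 mm wide; open, the fingers measure 114 mm over their backs; the gripper's body (76 mm by 85 mm) begins 54 mm behind the grasp point. The pads swing forward as they close: fully open they stand 13 mm farther back than shut.
Start: joints at [-1.375, 0.527, 1.433, -0, 1.181, -0.178], TCP at [0.228, -0.582, 0.304] pointing down, gripper open.
Joint ranges: [-3.08, 3.08], [-0.75, 2.2], [0.22, 2.44], [-1.43, 4.57], [0, 2.65], [-2.85, 2.85]. Speed limits (rad/s): [2.79, 2.79, 3.14, 3.14, 3.14, 3.14].

### API

Orientations are given as a unit quaternion [x, y, z, w].
In Python, from station import sense, eyes, workorder, manip gives the robot as it stands.
- The arm moves only by the shell command python3 -m inch 'ROWS' [OPENING] [FORCE]. ROWS is JSON, a list of rows, each an object of numbers: "dx", "dy", "dz": the shift along the tool's x, y, z in cm; "wx", "wy", "wz": the turn, a rotation vector about the tool's x, y, z in degrees. In form: [{"dx": .., "dy": .., "dz": .., "wx": .., "wy": .., "wz": ..}, ...]. A call has 1 to 10 rows; each row shifts and turns the commanded pose from where the row before left it, along the tool's axes as they then stand; what a row does not reach is not made up. A row lasts 1/8 s, in which the tool goes at most 62.5 mm and 10.7 degrees, less where a joint would pass 70% of its speed; a pose out of reach is approached as far as the arm can. A call with a gripper value outside its range is refused whole. OPENING is the opening, from 0 (shut) to 1 (fully open), set as the call begins (- or left out, the last holds). The fingers move at their own pace and stop on an object; FORCE is the grip in N (left out, the last holds). Time passes only in rows, so rows that do not move let the fingers close. It gives the time, the measured TCP pose, the force, the opening and the grip force at its end, in the units of the state.
- sense(): the state, without advancing time (a new reading comes with each control period).
- eyes.snapshot(name): name is "side" or "top"; returns the picture (480x640x3 uint8, red, green, blue); there is no depth.
- eyes.camera_params(name): a dict with "fx", "fy", "cx", "cy" (pixels), "D" ([k1, k2, p1, p2, k3] as OpenCV has them; the pictures are not rectified), "rvec" (rotation vector, rad) and "tvec" (3), from world to camera coordinates, as OpenCV has them. Camera axes: x right, y down, z forward; pixel columns grow to the right and rows downward; lengths in m; the calibration is good to about 2 mm. A picture is of the moment at which its call begins. camera_params takes no time and is no camera call.
- workorder.sign_off(): hands the job in; it is judged then, once.
The state is a dict: "t": time; "q": joint angles; "qd": joint speeds; "tau": joint torques, N m; "tcp_pos": TCP position; "tool_rot": TCP orientation; "force": force on the tool from outside, world axes, zero at the start; "ft_torque": the same for the moment, N m; "finger_gap": opening from 0.0 (shut) to 1.0 (fully open); "gripper_force": force on a finger pad.
Only numpy, scipy, OpenCV 4.12 (cv2) and the standard library are available. Lean on these libraries where they do the work, as an engineer would, in place of code of your own. Each camera call takes 0.05 s, during which the arm holds its last target. There are 200 camera calls.

### The job

One of the four battery cells in the test nest stands proud of the others: press it gently down with the fingertips until it is fully home and level with its neighbours. Then press the large round key on the control box down and let it come up again. Only press, lift nothing, and leave the other cells, the small key, the jar and the screwdriver alone.

Things in the scene. Friction and masses are not known exactly. Their poses are not given: they have to be found in the camera images.
- proud_cell (a joint): the one cell not yet home: round green battery cell with a steel cap, 21 mm across, 70 mm long, upright in a pocket, its top 10 to 14 mm above its neighbours'. Value in m: how far it is pushed down, 0 to 0.004 at the start, 0.014 fully home on a hard stop (within 1.5 mm counts). It slides stiffly under about 5 N and stays where left; negative: pulled out
- proud_top (a point): centre of the flat top face of the proud cell (z about 0.090 to 0.094 at the start, 0.080 when home); press it with less than 40 N
- nest: fixed aluminium block 90 x 260 x 40 mm high on the bench with four round pockets 30 mm deep, in a row along its own y (60 mm apart, at y = -90, -30, 30 and 90 mm); origin at the centre of its underside, z up. One cell stands in each pocket
- cell_a: seated cell, same green kind (21 mm across, 70 mm long), loose in its pocket with 1 mm play, bystander; origin at the centre of its underside, 10 mm above the bench, z up along the cell
- cell_a_top (a point): centre of that seated cell's top face, 80 mm above the bench
- cell_b: seated cell, same green kind (21 mm across, 70 mm long), loose in its pocket with 1 mm play, bystander; origin at the centre of its underside, 10 mm above the bench, z up along the cell
- cell_b_top (a point): centre of that seated cell's top face, 80 mm above the bench
- cell_c: seated cell, same green kind (21 mm across, 70 mm long), loose in its pocket with 1 mm play, bystander; origin at the centre of its underside, 10 mm above the bench, z up along the cell
- cell_c_top (a point): centre of that seated cell's top face, 80 mm above the bench
- control_box: fixed grey box 100 x 170 x 50 mm high on the bench that carries the two round keys on its top, side by side along its own y, 90 mm apart (45 mm either side of its middle; which is on which side changes); origin at the centre of its underside
- start_key (a joint): the large round key, cap 38 mm across, white in a black collar: start. Value in m: 0 when up, 0.006 fully down; a spring (about 5 N when fully down) lifts it again; it counts as pressed beyond 0.004 held for a tenth of a second
- start_key_top (a point): centre of the top face of the large key; it goes down with the key; press it with less than 40 N
- stop_key (a joint): the small round key, cap 20 mm across, same white and black, bystander. Value in m: 0 when up, 0.006 fully down
- stop_key_top (a point): centre of the top face of the small key
- jar: loose clear jar with a white cap, 56 mm across, 60 mm high, bystander; origin at the centre of its underside
- screwdriver: loose screwdriver 160 mm long lying on the bench, black handle, bystander; origin under its middle, x along its length

How it is judged:
By the outcome, as a careful person would: the job done as asked, in the order asked, and still so for the second after the job is handed in, with the robot touching nothing.
It also fails if it takes over 42 s, if anything falls off the work surface, if the arm or the gripper's body presses on something with over 40 N, if the wrist force passes 120 N, or if a joint passes its speed limit or range.

## Working session

There is one attempt and no reset: what is moved stays moved. The work goes in short steps, Python scripts to look and compute and a shell command to move; the robot and the scene stay as the last step left them, time stands still between calls to the robot, and variables do not carry over. Pictures are saved under pics/ and viewed, at most 10 in all, crops included, and the job is handed in when it is done.

```bash
mkdir -p pics; ls
python3 - <<'E'
from station import sense, eyes, workorder, manip
import cv2
for n in("side","top"):
    cv2.imwrite(f"pics/{n}0.png",eyes.snapshot(n)[...,::-1]); print(n,eyes.camera_params(n))
print(sense(),manip.tips_ahead)
E
```

```text
pics
side {'fx': 492.4873789366559, 'fy': 492.4873789366559, 'cx': 318.84550032398135, 'cy': 238.08057164522165, 'D': array([-0.1218371,  0.       ,  0.       ,  0.       ,  0.       ]), 'rvec': array([ 0.59744922, -2.55106278,  1.3225746 ]), 'tvec': array([0.47889835, 0.21782105, 0.58721997])}
top {'fx': 433.84761519659924, 'fy': 433.84761519659924, 'cx': 320.358072339071, 'cy': 235.61173192348517, 'D': array([-0.05897958,  0.        ,  0.        ,  0.        ,  0.        ]), 'rvec': array([ 2.18822108, -2.17988537,  0.14775527]), 'tvec': array([-0.0406371 ,  0.55438727,  0.69860724])}
{'t': 0.1, 'q': array([-1.37548319e+00,  5.28386011e-01,  1.43375261e+00, -2.79653857e-07,
        1.18141510e+00, -1.78529845e-01]), 'qd': array([ 0.00061861, -0.00315716, -0.00203629,  0.00093072, -0.00214438,
        0.00067922]), 'tau': array([ 8.65905167e-05, -4.43304992e+01, -1.78585875e+01, -3.28732513e-04,
        3.86620959e-03,  1.04823124e-05]), 'tcp_pos': array([ 0.22815953, -0.58133362,  0.30303033]), 'tool_rot': array([ 9.82580503e-01,  1.85834857e-01, -8.35748211e-06, -9.80496347e-04]), 'force': array([ 0.16170483,  0.5082695 , -0.22826793]), 'ft_torque': array([-0.01183426,  0.0242896 ,  0.00881844]), 'gripper_force': 0.0, 'finger_gap': 1.0013486274955106} 0.0726
```

View pics/top0.png

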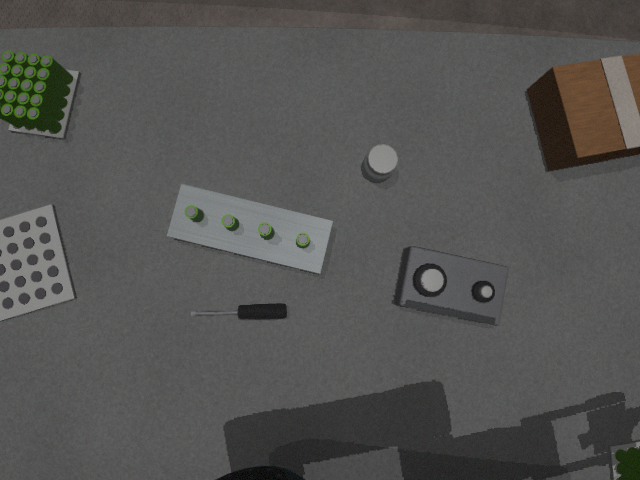

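View pics/side0.png

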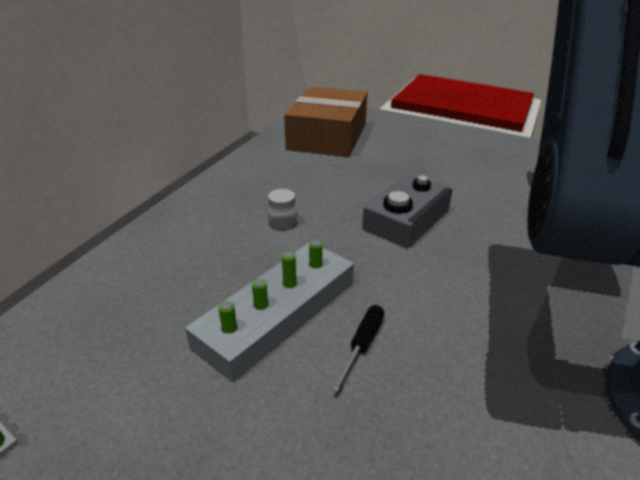

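Top view: cells at about (193,213), (230,222), (266,230) and (303,240), large key at (430,280), small key at (484,291). The side view shows the third cell (289,270) standing proud, which matches the one at (266,230) from the top. Next I'll zoom in on both views.

Run:
```python
import cv2, numpy as np
t=cv2.imread("pics/top0.png"); s=cv2.imread("pics/side0.png")
def z(im,x,y,w,h,f): return cv2.resize(im[y:y+h,x:x+w],None,fx=f,fy=f,interpolation=cv2.INTER_NEAREST)
a=z(t,180,200,132,50,6); b=z(s,215,235,115,50,6)[:, :690]; c=z(t,405,255,100,50,4); d=z(s,375,165,66,50,4)
b=cv2.copyMakeBorder(b,0,0,0,792-690,0)
cd=np.hstack([c,d]); cd=cd[:, :792]; cd=cv2.copyMakeBorder(cd,0,0,0,792-cd.shape[1],0)
o=np.vstack([a,cd]); cv2.imwrite("pics/z1.png",o)
for n,im in(("top",t),("side",s)):
    h=cv2.cvtColor(im,cv2.COLOR_BGR2HSV)
    m=cv2.inRange(h,(35,120,50),(85,255,255))
    for st in cv2.connectedComponentsWithStats(m)[2][1:]:
        if st[4]>20: print(n,"green",st)
    g=cv2.inRange(h,(0,0,150 if n=="top" else 140),(180,40,255))
    k,_,st,ce=cv2.connectedComponentsWithStats(g)
    for i in range(1,k):
        if 20<st[i][4]<900: print(n,"white",st[i],ce[i].round(1))
```

```text
top green [   0   50   54   70 1550]
top green [185 206  13  13  45]
top green [222 215  13  13  49]
top green [258 223  14  13  50]
top green [297 233  12  13  49]
side green [310 243  12  24 231]
side green [282 254  14  33 345]
side green [252 282  16  27 289]
side green [219 304  18  29 330]
side white [297  97  63  10 286] [328.3 101.6]
side white [381  98 160  40 813] [481.2 118.7]
side white [419 176   7   4  21] [422.3 177.3]
side white [269 189  25  13 255] [281. 195.]
side white [390 192  18   9 138] [398.5 195.9]
side white [262 265  19  30 175] [272.9 279.5]
```

View pics/z1.png

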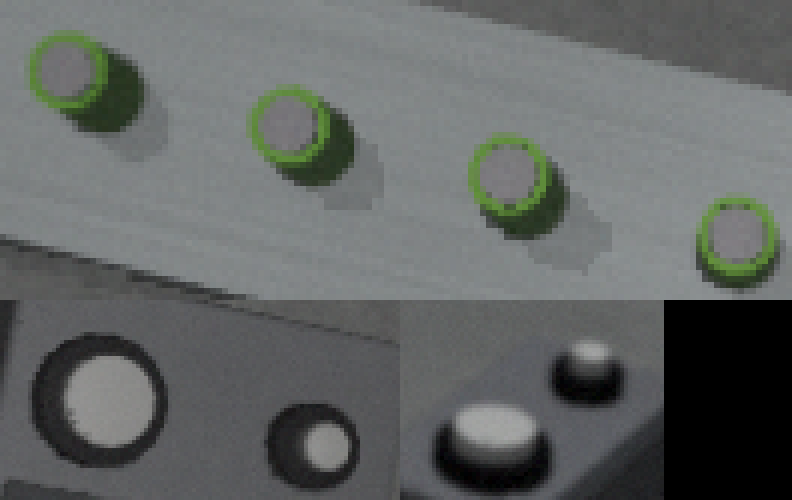

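Zoomed top view: ring centres at about (190.8,211.3), (227.7,220.7), (264.5,228.5) and (302.3,238.8). The large key's cap is at (432,279.8). In the side view the key top is at about (398.2,196).

```bash
cat > h.py <<'E'
import numpy as np, cv2
from station import sense, eyes
from scipy.spatial.transform import Rotation as R
def ray(n,uv):
    p=eyes.camera_params(n); K=np.array([[p['fx'],0,p['cx']],[0,p['fy'],p['cy']],[0,0,1]])
    M=cv2.Rodrigues(p['rvec'])[0]; d=cv2.undistortPoints(np.array([[uv]],float),K,p['D'])[0,0]
    return -M.T@p['tvec'], M.T@np.array([*d,1])
def plane(n,uv,z):
    o,d=ray(n,uv); return o+d*(z-o[2])/d[2]
def proj(n,P):
    p=eyes.camera_params(n); K=np.array([[p['fx'],0,p['cx']],[0,p['fy'],p['cy']],[0,0,1]])
    return cv2.projectPoints(np.array([P],float),p['rvec'],p['tvec'],K,p['D'])[0].ravel()
def tri(a,b):
    (o1,d1),(o2,d2)=ray("top",a),ray("side",b)
    s=np.linalg.lstsq(np.c_[d1,-d2],o2-o1,rcond=None)[0]; A=o1+s[0]*d1;B=o2+s[1]*d2
    return (A+B)/2,np.linalg.norm(A-B)
def delta(P): # tool-axis shift in cm, to bring fingertips to P
    s=sense(); T=R.from_quat(s['tool_rot']); return T.inv().apply(np.array(P)-s['tcp_pos']-T.apply([0,0,.0726]))*100
E
python3 - <<'E'
from h import *
c=[(190.8,211.3),(227.7,220.7),(264.5,228.5),(302.3,238.8)]
P=[plane("top",u,z) for u,z in zip(c,(.08,.08,.092,.08))]
for p in P: print(p.round(4), proj("side",p).round(1), np.linalg.norm(p[:2]-P[2][:2]).round(4), "P3 offset along row")
print("mid of 2,4",((P[1]+P[3])/2).round(4),"fit from a,b,c:",((P[0]+3*0+0)/1).round(3))
k,e=tri((432,279.8),(398.2,196)); print("key",k.round(4),e)
for z in(.06,.065): print(plane("top",(432,279.8),z).round(4))
s=plane("top",(482+4.6,287+4.2),.06);print("small~",s.round(3))
T=R.from_quat(sense()['tool_rot']).as_matrix();print(T.round(3))
for q in(P[2],k): print(delta(q).round(2),np.hypot(*q[:2]))
E
```

```text
[0.5863 0.1656 0.08  ] [225.8 305.5] 0.1199 P3 offset along row
[0.5719 0.1076 0.08  ] [259.1 282.7] 0.0601 P3 offset along row
[0.5585 0.049  0.092 ] [288.3 255. ] 0.0 P3 offset along row
[ 0.5442 -0.0088  0.08  ] [315.6 243.2] 0.0595 P3 offset along row
mid of 2,4 [0.558  0.0494 0.08  ] fit from a,b,c: [0.586 0.166 0.08 ]
key [ 0.4813 -0.2139  0.0717] 0.0009726847338267736
[ 0.4808 -0.2175  0.06  ]
[ 0.4808 -0.216   0.065 ]
small~ [ 0.462 -0.307  0.06 ]
[[ 0.931  0.365 -0.   ]
 [ 0.365 -0.931  0.002]
 [ 0.    -0.002 -1.   ]]
[ 53.77 -46.58  13.95] 0.5606686928476521
[ 36.97 -24.92  15.94] 0.5266732201160771
```

Everything agrees: spacing is 60 mm, the cell reprojects correctly in the side view, and reach is fine. I'll shut the gripper and travel high.

```bash
python3 -m inch '[{"dx":2,"dy":-1.7},{"dx":4,"dy":-3.5},{"dx":4,"dy":-3.5},{"dx":4,"dy":-3.5},{"dx":4,"dy":-3.5},{"dx":4,"dy":-3.5},{"dx":4,"dy":-3.5},{"dx":4,"dy":-3.5},{"dx":4,"dy":-3.5},{"dx":4,"dy":-3.5}]' 0 20
python3 -c "
from h import *
print(delta([.558,.049,.092]))"
```

```text
[ 53.71801747 -46.59322795  13.95168944]invalid input at $[0]: expected keys dx, dy, dz, wx, wy, wz
```

All six keys are required.

```bash
python3 -m inch '[{"dx":2,"dy":-1.7,"dz":0,"wx":0,"wy":0,"wz":0},{"dx":4,"dy":-3.5,"dz":0,"wx":0,"wy":0,"wz":0},{"dx":4,"dy":-3.5,"dz":0,"wx":0,"wy":0,"wz":0},{"dx":4,"dy":-3.5,"dz":0,"wx":0,"wy":0,"wz":0},{"dx":4,"dy":-3.5,"dz":0,"wx":0,"wy":0,"wz":0},{"dx":4,"dy":-3.5,"dz":0,"wx":0,"wy":0,"wz":0},{"dx":4,"dy":-3.5,"dz":0,"wx":0,"wy":0,"wz":0},{"dx":4,"dy":-3.5,"dz":0,"wx":0,"wy":0,"wz":0},{"dx":4,"dy":-3.5,"dz":0,"wx":0,"wy":0,"wz":0},{"dx":4,"dy":-3.5,"dz":0,"wx":0,"wy":0,"wz":0}]' 0 20
python3 -c "
from h import *
print(delta([.558,.049,.092]))"
```

```text
t: 1.35
tcp_pos: [0.4613, -0.1323, 0.3038]
tool_rot: [0.983, 0.186, -0.0, -0.0]
force: [1.5, -1.1, 0.4]
finger_gap: -0.002
gripper_force: 0.0
[ 15.62675215 -13.34793182  13.91951659]
```

```bash
python3 -m inch '[{"dx":4,"dy":-3.4,"dz":0,"wx":0,"wy":0,"wz":0},{"dx":4,"dy":-3.4,"dz":0,"wx":0,"wy":0,"wz":0},{"dx":4,"dy":-3.4,"dz":1,"wx":0,"wy":0,"wz":0},{"dx":2.5,"dy":-2.2,"dz":2,"wx":0,"wy":0,"wz":0},{"dx":1.1,"dy":-0.9,"dz":3,"wx":0,"wy":0,"wz":0},{"dx":0,"dy":0,"dz":3,"wx":0,"wy":0,"wz":0},{"dx":0,"dy":0,"dz":1.5,"wx":0,"wy":0,"wz":0},{"dx":0,"dy":0,"dz":0,"wx":0,"wy":0,"wz":0},{"dx":0,"dy":0,"dz":0,"wx":0,"wy":0,"wz":0}]'
python3 - <<'E'
from h import *
print(delta([.558,.049,.092]),sense()['t'])
im={n:eyes.snapshot(n)[...,::-1] for n in("top","side")}
z=lambda a,x,y:cv2.resize(a[y:y+120,x:x+120],(390,390),interpolation=cv2.INTER_CUBIC)
cv2.imwrite("pics/z2.png",np.hstack([z(im["top"],205,170),z(im["side"],230,190)]))
E
```

```text
t: 2.48
tcp_pos: [0.5581, 0.0464, 0.1998]
tool_rot: [0.983, 0.186, 0.001, 0.0]
force: [0.3, 0.4, 0.7]
finger_gap: 0.002
gripper_force: 0.0
[ 0.07115677 -0.24980868  3.52058564] 2.475
```

View pics/z2.png

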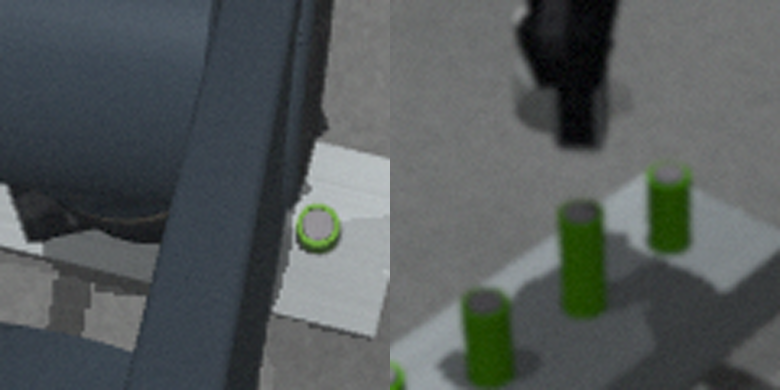

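Side view: the fingertips (580,145) are directly over the proud cell (580,210), about 3.5 cm up. I'll correct y and come down until just short of contact.

```bash
python3 -m inch '[{"dx":0.07,"dy":-0.25,"dz":1,"wx":0,"wy":0,"wz":0},{"dx":0,"dy":0,"dz":1,"wx":0,"wy":0,"wz":0},{"dx":0,"dy":0,"dz":0.8,"wx":0,"wy":0,"wz":0},{"dx":0,"dy":0,"dz":0.3,"wx":0,"wy":0,"wz":0},{"dx":0,"dy":0,"dz":0.15,"wx":0,"wy":0,"wz":0},{"dx":0,"dy":0,"dz":0.15,"wx":0,"wy":0,"wz":0},{"dx":0,"dy":0,"dz":0.15,"wx":0,"wy":0,"wz":0},{"dx":0,"dy":0,"dz":0.15,"wx":0,"wy":0,"wz":0},{"dx":0,"dy":0,"dz":0,"wx":0,"wy":0,"wz":0}]'
python3 -c "
from h import *
print(delta([.558,.049,.080]))"
```

```text
t: 3.7
tcp_pos: [0.5573, 0.0494, 0.1622]
tool_rot: [0.983, 0.186, 0.0, 0.0]
force: [-0.9, -0.5, 4.0]
finger_gap: 0.002
gripper_force: 2.2
[0.04493353 0.05601197 0.95779652]
```

```bash
python3 -m inch '[{"dx":0,"dy":0,"dz":0.1,"wx":0,"wy":0,"wz":0},{"dx":0,"dy":0,"dz":0.1,"wx":0,"wy":0,"wz":0},{"dx":0,"dy":0,"dz":0.1,"wx":0,"wy":0,"wz":0},{"dx":0,"dy":0,"dz":0.1,"wx":0,"wy":0,"wz":0},{"dx":0,"dy":0,"dz":0.1,"wx":0,"wy":0,"wz":0},{"dx":0,"dy":0,"dz":0.1,"wx":0,"wy":0,"wz":0},{"dx":0,"dy":0,"dz":0.1,"wx":0,"wy":0,"wz":0},{"dx":0,"dy":0,"dz":0.1,"wx":0,"wy":0,"wz":0},{"dx":0,"dy":0,"dz":0,"wx":0,"wy":0,"wz":0}]'
python3 -c "
from h import *
print(delta([.558,.049,.080]))"
```

```text
t: 4.82
tcp_pos: [0.5573, 0.0493, 0.1538]
tool_rot: [0.983, 0.186, 0.0, 0.0]
force: [1.4, -0.1, 2.6]
finger_gap: -0.003
gripper_force: 1.5
[0.05156087 0.05637552 0.11859912]
```

```bash
python3 -m inch '[{"dx":0,"dy":0,"dz":0.05,"wx":0,"wy":0,"wz":0},{"dx":0,"dy":0,"dz":0.05,"wx":0,"wy":0,"wz":0},{"dx":0,"dy":0,"dz":0.03,"wx":0,"wy":0,"wz":0},{"dx":0,"dy":0,"dz":0,"wx":0,"wy":0,"wz":0}]'
python3 -m inch '[{"dx":0,"dy":0,"dz":0.04,"wx":0,"wy":0,"wz":0},{"dx":0,"dy":0,"dz":0,"wx":0,"wy":0,"wz":0}]'
python3 -c "
from h import *
print(delta([.558,.049,.080]))"
```

```text
t: 5.32
tcp_pos: [0.5573, 0.0494, 0.1527]
tool_rot: [0.983, 0.186, 0.0, 0.0]
force: [0.6, -0.2, 4.7]
finger_gap: 0.002
gripper_force: 2.2
t: 5.58
tcp_pos: [0.5573, 0.0494, 0.1526]
tool_rot: [0.983, 0.186, 0.0, 0.0]
force: [0.9, -0.6, 6.5]
finger_gap: -0.003
gripper_force: 3.5
[0.046914   0.0590242  0.00415424]
```

```bash
python3 -m inch '[{"dx":0,"dy":0,"dz":0.05,"wx":0,"wy":0,"wz":0},{"dx":0,"dy":0,"dz":0,"wx":0,"wy":0,"wz":0}]'
python3 -m inch '[{"dx":0,"dy":0,"dz":0.04,"wx":0,"wy":0,"wz":0},{"dx":0,"dy":0,"dz":0,"wx":0,"wy":0,"wz":0}]'
```

```text
t: 5.82
tcp_pos: [0.5573, 0.0494, 0.1526]
tool_rot: [0.983, 0.186, 0.0, 0.0]
force: [-1.3, 0.0, 10.2]
finger_gap: 0.001
gripper_force: 5.0
t: 6.08
tcp_pos: [0.5573, 0.0494, 0.1526]
tool_rot: [0.983, 0.186, 0.0, 0.0]
force: [-1.9, -0.2, 12.7]
finger_gap: 0.003
gripper_force: 6.2
```

Hard stop reached: tip at z = 0.080 and force rising with no further movement. I'll lift straight up, then move over to the key.

```bash
python3 -m inch '[{"dx":0,"dy":0,"dz":-0.3,"wx":0,"wy":0,"wz":0},{"dx":0,"dy":0,"dz":-1.5,"wx":0,"wy":0,"wz":0},{"dx":0,"dy":0,"dz":-3,"wx":0,"wy":0,"wz":0},{"dx":-1,"dy":1.3,"dz":-2,"wx":0,"wy":0,"wz":0},{"dx":-3,"dy":4,"dz":0,"wx":0,"wy":0,"wz":0},{"dx":-3,"dy":4,"dz":0,"wx":0,"wy":0,"wz":0},{"dx":-3,"dy":4,"dz":0,"wx":0,"wy":0,"wz":0},{"dx":-3,"dy":4,"dz":0,"wx":0,"wy":0,"wz":0},{"dx":-2.5,"dy":3.2,"dz":0,"wx":0,"wy":0,"wz":0},{"dx":-1.2,"dy":1.2,"dz":0,"wx":0,"wy":0,"wz":0}]'
python3 -m inch '[{"dx":0,"dy":0,"dz":0,"wx":0,"wy":0,"wz":0},{"dx":0,"dy":0,"dz":0,"wx":0,"wy":0,"wz":0}]'
python3 - <<'E'
from h import *
print(delta([.481,-.214,.070]))
im={n:eyes.snapshot(n)[...,::-1] for n in("top","side")}
z=lambda a,x,y,w:cv2.resize(a[y:y+w,x:x+w],(390,390),interpolation=cv2.INTER_CUBIC)
cv2.imwrite("pics/z3.png",np.hstack([z(im["side"],205,220,150),z(im["side"],340,100,130)]))
cv2.imwrite("pics/top3.png",im["top"])
E
```

```text
t: 7.32
tcp_pos: [0.4798, -0.2163, 0.2197]
tool_rot: [0.983, 0.184, 0.0, 0.0]
force: [0.3, -0.2, -0.2]
finger_gap: -0.003
gripper_force: 0.0
t: 7.58
tcp_pos: [0.4808, -0.2125, 0.2193]
tool_rot: [0.983, 0.186, -0.0, -0.001]
force: [0.0, 0.8, -0.1]
finger_gap: 0.006
gripper_force: 0.0
[-0.03276032  0.16819681  7.66970371]
```

View pics/z3.png

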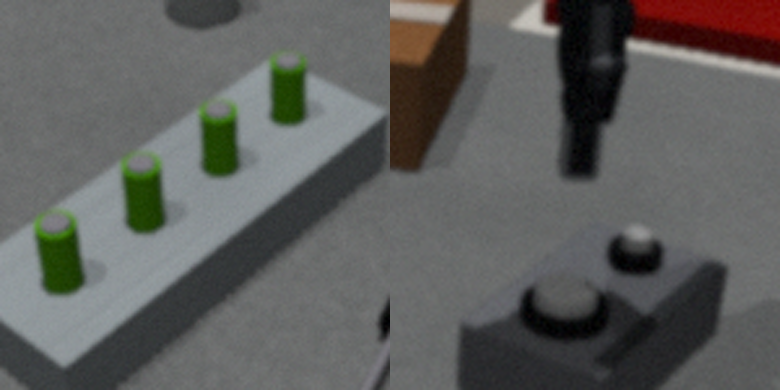

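All four cells are now level in the side view, and the tips (578,178) are over the large key (566,295). I'll descend to just above it.

```bash
python3 -m inch '[{"dx":0,"dy":0.15,"dz":2,"wx":0,"wy":0,"wz":0},{"dx":0,"dy":0,"dz":2,"wx":0,"wy":0,"wz":0},{"dx":0,"dy":0,"dz":1.5,"wx":0,"wy":0,"wz":0},{"dx":0,"dy":0,"dz":0.8,"wx":0,"wy":0,"wz":0},{"dx":0,"dy":0,"dz":0.3,"wx":0,"wy":0,"wz":0},{"dx":0,"dy":0,"dz":0.2,"wx":0,"wy":0,"wz":0},{"dx":0,"dy":0,"dz":0.2,"wx":0,"wy":0,"wz":0},{"dx":0,"dy":0,"dz":0.2,"wx":0,"wy":0,"wz":0},{"dx":0,"dy":0,"dz":0.2,"wx":0,"wy":0,"wz":0},{"dx":0,"dy":0,"dz":0,"wx":0,"wy":0,"wz":0}]'
python3 -c "
from h import *
print(delta([.481,-.214,.070]))"
```

```text
t: 8.93
tcp_pos: [0.4814, -0.215, 0.1452]
tool_rot: [0.983, 0.186, -0.0, -0.0]
force: [-0.6, -0.1, 0.3]
finger_gap: -0.003
gripper_force: 0.0
[-0.00392159 -0.10802347  0.26252132]
```

```bash
python3 -m inch '[{"dx":0,"dy":0,"dz":0.1,"wx":0,"wy":0,"wz":0},{"dx":0,"dy":0,"dz":0.1,"wx":0,"wy":0,"wz":0},{"dx":0,"dy":0,"dz":0.1,"wx":0,"wy":0,"wz":0},{"dx":0,"dy":0,"dz":0.1,"wx":0,"wy":0,"wz":0},{"dx":0,"dy":0,"dz":0,"wx":0,"wy":0,"wz":0}]'
python3 -m inch '[{"dx":0,"dy":0,"dz":0.1,"wx":0,"wy":0,"wz":0},{"dx":0,"dy":0,"dz":0.1,"wx":0,"wy":0,"wz":0},{"dx":0,"dy":0,"dz":0.1,"wx":0,"wy":0,"wz":0},{"dx":0,"dy":0,"dz":0,"wx":0,"wy":0,"wz":0}]'
```

```text
t: 9.55
tcp_pos: [0.4816, -0.2151, 0.1414]
tool_rot: [0.983, 0.186, 0.0, 0.0]
force: [-0.4, -0.3, 4.0]
finger_gap: -0.0
gripper_force: 1.6
t: 10.05
tcp_pos: [0.4816, -0.2151, 0.1387]
tool_rot: [0.983, 0.186, 0.0, 0.0]
force: [-1.3, -0.4, 5.9]
finger_gap: -0.002
gripper_force: 3.4
```

```bash
python3 -m inch '[{"dx":0,"dy":0,"dz":0.05,"wx":0,"wy":0,"wz":0},{"dx":0,"dy":0,"dz":0.05,"wx":0,"wy":0,"wz":0},{"dx":0,"dy":0,"dz":0,"wx":0,"wy":0,"wz":0}]'
python3 -m inch '[{"dx":0,"dy":0,"dz":0.05,"wx":0,"wy":0,"wz":0},{"dx":0,"dy":0,"dz":0,"wx":0,"wy":0,"wz":0}]'
```

```text
t: 10.42
tcp_pos: [0.4815, -0.215, 0.1385]
tool_rot: [0.983, 0.186, 0.0, 0.0]
force: [-2.4, 0.9, 13.3]
finger_gap: 0.003
gripper_force: 6.7
t: 10.68
tcp_pos: [0.4816, -0.2151, 0.1385]
tool_rot: [0.983, 0.186, 0.0, 0.0]
force: [-3.5, 1.5, 16.5]
finger_gap: 0.005
gripper_force: 8.4
```

The key is hard against its stop and has been held well over 0.1 s. I'll release and retreat.

```bash
python3 -m inch '[{"dx":0,"dy":0,"dz":-0.3,"wx":0,"wy":0,"wz":0},{"dx":0,"dy":0,"dz":-0.7,"wx":0,"wy":0,"wz":0},{"dx":0,"dy":0,"dz":-2,"wx":0,"wy":0,"wz":0},{"dx":0,"dy":0,"dz":-3,"wx":0,"wy":0,"wz":0},{"dx":0,"dy":0,"dz":-3,"wx":0,"wy":0,"wz":0},{"dx":0,"dy":0,"dz":0,"wx":0,"wy":0,"wz":0},{"dx":0,"dy":0,"dz":0,"wx":0,"wy":0,"wz":0},{"dx":0,"dy":0,"dz":0,"wx":0,"wy":0,"wz":0}]'
python3 - <<'E'
from station import eyes
import cv2
cv2.imwrite("pics/s4.png",eyes.snapshot("side")[...,::-1])
E
```

```text
t: 11.68
tcp_pos: [0.4809, -0.2146, 0.2255]
tool_rot: [0.983, 0.186, -0.001, -0.001]
force: [0.1, 0.4, -0.0]
finger_gap: -0.001
gripper_force: 0.0
```

View pics/s4.png

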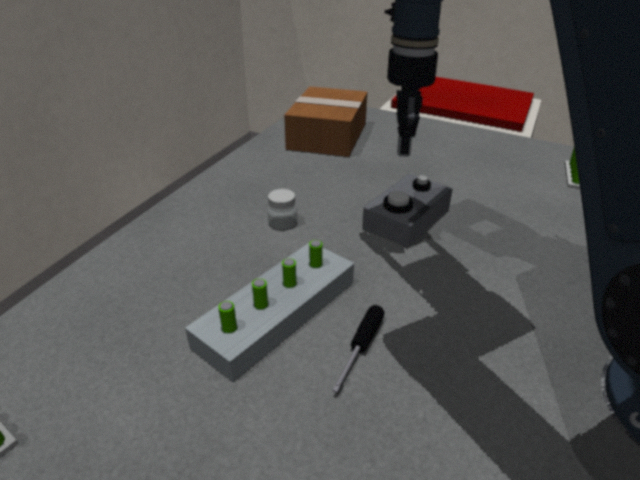

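The cells are level (the pressed one is at (289,272)), the key is up at (399,200), the jar and screwdriver haven't moved, and the arm is clear.

```bash
python3 -c "
from station import workorder
print(workorder.sign_off())"
```

```text
the job is handed in; nothing more can be done
None
```

I pressed the proud cell fully home, level with its neighbours, then pressed the large key to its stop and let it come back up; the job is handed in at about 12 s, with nothing else touched.

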